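# Check a glass spice jar against the lamp

### The arm

A 7-joint arm with a two-finger parallel gripper is mounted at the origin on the work surface. World frame = base frame: x ahead of the robot, y to its left, z up, the work surface at z = 0. Lengths are in m, angles in degrees, forces in N, time in s.
With the tool pointing down it reaches from about 0.425 to 0.875 m from the base axis. Payload 4.7 kg.
Tool frame: the origin (TCP) lies at the very end of the fingers, on their centre line; the grasp point (between the pads) lies 19 mm behind it; z points along the fingers, y is the line along which they close (so a half turn about z gives the same grasp; the last joint's range is limited). The gripper opens to 87 mm and grips with 3 to 60 N. Pads are 19 mm wide; open, the fingers measure 117 mm over their backs; the gripper's body (75 mm by 190 mm) begins 51 mm behind the grasp point.
Start: joints at [67.729, 18.392, -4.016, 83.108, 1.295, 78.541, -3.26], TCP at [0.255, -0.598, 0.223] pointing down, gripper open.
Joint ranges: [-163.93, 163.93], [-17.29, 119.83], [-79.2, 71.16], [3.27, 140.29], [-89.18, 269.18], [5.43, 117.66], [-154.24, 154.24]. Speed limits (degrees/s): [147.25, 147.25, 180, 180, 180, 180, 180].

### API

Orientations are given as [roll, pitch, yaw] about the fixed x, y, z axes, in that order (R = Rz(yaw) Ry(pitch) Rx(roll)).
In Python, from cell import telemetry, cams, env gives the robot as it stands.
- The arm moves only by the tool arm_command, never from a script. Its argument "series" is text: rows parted by semicolons, each of 5 numbers parted by spaces: the shift along the tool's x, y, z in mm, then the turn about the tool's z in rad, then the closure in counts, from 0 (fully open) to 255 (shut). A call has 1 to 20 rows; each row shifts and turns the commanded pose from where the row before left it, along the tool's axes as they then stand; what a row does not reach is not made up. A row lasts 1/12 s, in which the tool goes at most 41.7 mm and 7.16 degrees, less where a joint would pass 70% of its speed; a pose out of reach is approached as far as the arm can. A call is refused whole if a number of a shift passes 41.7 or a number of a turn 0.125, either way. A call with a gripper value outside its range is refused whole. The fingers move at their own pace and stop on an object; "squeeze" is the grip in N (left out, the last holds). Time passes only in rows, so rows that do not move let the fingers close. It gives the time, the measured TCP pose, the force, the opening and the grip force at its end, in the units of the state.
- telemetry.get_obs(): the state, without advancing time (a new reading comes with each control period).
- cams.read_camera(name): name is "scene" or "top"; returns the picture (384x512x3 uint8, blue, green, red); there is no depth.
- cams.calibration(name): a dict with "K" (3x3 intrinsics, pixels), "dist" ([k1, k2, p1, p2, k3] as OpenCV has them; the pictures are not rectified), "origin" and "rotation" of the camera in the world. Camera axes: x right, y down, z forward; pixel columns grow to the right and rows downward; lengths in m; the calibration is good to about 2 mm. A picture is of the moment at which its call begins. calibration takes no time and is no camera call.
- env.sign_off(): hands the job in; it is judged then, once.
The state is a dict: "time_s": time; "qpos": joint angles; "joint_velocities": joint speeds; "effort": joint torques, N m; "tool_pos": TCP position; "tool_rot": TCP orientation; "force": force on the tool from outside, world axes, zero at the start; "wrist_torque": the same for the moment, N m; "grip_width": finger opening in m; "grasp_force": force on a finger pad.
Only numpy, scipy, OpenCV 4.12 (cv2) and the standard library are available. Lean on these libraries where they do the work, as an engineer would, in place of code of your own. Each camera call takes 0.05 s, during which the arm holds its last target. There are 200 camera calls.

### The job

Check the empty square glass jar for chips: first slide the shutter of the red lamp fully open, towards the robot's side, then pick up the jar by its two frosted faces only, keeping the fingers off the clear panes, and hold it upright in the light path about midway between the lamp's lens and the white card, with the clear panes square to the light so that it shines through the middle of them. Finish while still holding the jar there, still and off everything else; leave the tin and the blue cup alone.

Things in the scene. Friction and masses are not known exactly. Their poses are not given: they have to be found in the camera images.
- viewer: lamp stand, fixed, place and yaw vary: dark wood base 110 x 320 x 12 mm (own y from -180 to +140 mm), red lamp box at the -y end, white card at the +y end. Origin on the table under the light path; own x points away from the robot at yaw 0, z up. The light path is the straight level line along own y at x = 0, 90 mm above the table
- lens (a point): centre of the lamp's round pale-yellow lens, 26 mm across, on the lamp's front face (viewer's own x 0, y -83 mm, 90 mm up); axes as the viewer's. Lamp box 90 (x) x 80 (y) mm, its top 125 mm above the table, front face at own y = -87 mm
- card (a point): centre of the black circle on the near face of the white viewing card (viewer's own x 0, y +111 mm, 90 mm up); axes as the viewer's. Card 100 wide (x), 8 mm thick, top 132 mm above the table
- beam_mid (a point): the point on the light path halfway between shutter and card: 10 mm along +y from the viewer's origin, 90 mm above the table; axes as the viewer's. About 180 mm clear along the path for the gripper
- shutter (a joint): slide of the lamp's black shutter plate, m: 0 = shut (plate covers the lens), 0.05 = fully open. It opens along the viewer's own -x, towards the robot's side. Friction about 1.5 N, stays where it is left; starts at 0 to 0.01
- shutter_tab (a point): point in the yellow grip tab on top of the shutter, 155 mm above the table; axes as the viewer's. Tab 14 x 14 mm, from 130 to 174 mm above the table, the lamp's flat top (125 mm) being right beside it on the -y side. Moves with the shutter; it can be pinched from above across the viewer's x (slide) direction
- jar: empty open-topped square glass jar, 40 x 40 x 80 mm tall, walls 3 mm, 130 g more or less, loose, upright on the table. Origin at the centre of its underside, z up. The two faces that look along own +y and -y are frosted (opaque white), the two that look along own +x and -x are clear panes (bluish, see-through). Grip across own y
- jar_mid (a point): centre of the jar, 40 mm above its underside; axes as the jar's
- frost_a: the jar's frosted wall on its own +y side, 40 wide x 80 mm tall; origin and axes are the jar's
- frost_b: the jar's frosted wall on its own -y side; origin and axes are the jar's
- clear_a: the jar's clear pane on its own +x side, not to be touched by the fingers; origin and axes are the jar's
- clear_b: the jar's clear pane on its own -x side, not to be touched by the fingers; origin and axes are the jar's
- tin: bystander: closed blue-labelled tin, 68 mm across, 55 mm tall, loose; origin at the centre of its underside
- dip_cup: bystander: open blue ceramic cup, 72 mm across the rim, 60 mm tall, loose; origin at the centre of its underside
Not all that is in view belongs to the job. Of the things like the jar, leave any that is brown; of the rest the smaller one is meant.

How it is judged (in metres and radians):
On the way, in this order (a step that is already met when the one before it is completed fails the run):
1. the shutter is open by at least 43 of its 50 mm (value of joint shutter above 0.043 m), for 0.2 s.
2. then the jar is lifted at least 15 mm clear of the table, both frosted faces gripped (height (world z) of jar above 0.015 m and contact force between the fingers and frost_a above 1 N and contact force between the fingers and frost_b above 1 N), for 0.2 s.
At the end, for the whole second after the job is handed in: Shutter open 43 mm or more; jar held still by both frosted faces, touching nothing else, its centre within 10 mm sideways and 15 mm in height of the light path and 50 mm of its midpoint along it, upright within 10 degrees, clear panes square to the light within 11 degrees (value of joint shutter above 0.043 m and x of jar_mid in the frame of beam_mid between -0.01 and 0.01 m and z of jar_mid in the frame of beam_mid between -0.015 and 0.015 m and y of jar_mid in the frame of beam_mid between -0.05 and 0.05 m and angle between the x axis of jar and the y axis of viewer, either way round below 0.2 rad and angle between jar's own z axis and vertical below 0.17 rad and contact force between the fingers and frost_a above 1 N and contact force between the fingers and frost_b above 1 N and contact force between jar and viewer below 0.2 N and contact force between jar and tin below 0.2 N and contact force between jar and dip_cup below 0.2 N and linear speed of jar below 0.03 m/s); the arm keeps its last pose, push and grip.
It fails at once if the robot touches a clear pane of the jar (contact force between any of the fingers, the arm and clear_a above 0.5 N or contact force between any of the fingers, the arm and clear_b above 0.5 N).
It fails at once if the tin or the cup is moved by more than 20 mm (distance of any of tin, dip_cup from where it was at the start of the episode above 0.02 m).
It fails at once if the jar is knocked over or tipped (angle between jar's own z axis and vertical above 0.6 rad).
It also fails if it takes over 56 s, if anything falls off the work surface, if the arm or the gripper's body presses on something with over 40 N, if the wrist force passes 120 N, or if a joint passes its speed limit or range.

## Working session

There is one attempt and no reset: what is moved stays moved. The work goes in short steps, Python scripts to look and compute and a tool call to move; the robot and the scene stay as the last step left them, time stands still between calls to the robot, and variables do not carry over. Pictures are saved under pics/ and viewed, at most 10 in all, crops included, and the job is handed in when it is done.

Besides the shell and the picture viewer there is one more tool, called after ">>>" as a command line: name --argument value ..., lists and objects as JSON in quotes. arm_command: Moves the arm, as the interface text tells. Its arguments: {"type":"object","properties":{"series":{"type":"string"},"squeeze":{"type":"number"}},"required":["series"]}

```bash
ls; mkdir -p pics
cat > h.py <<'E'
import numpy as np, cv2
from cell import telemetry, cams, env
def ray(name,px):
    c=cams.calibration(name);K=np.array(c["K"],float);d=np.array(c["dist"],float)
    u=cv2.undistortPoints(np.array(px,float).reshape(-1,1,2),K,d).reshape(-1,2)
    R=np.array(c["rotation"],float).reshape(3,3);return np.array(c["origin"],float),np.c_[u,np.ones(len(u))]@R.T
def plane(name,px,z):
    o,r=ray(name,px);return o+r*((z-o[2])/r[:,2])[:,None]
def proj(name,P):
    c=cams.calibration(name);R=np.array(c["rotation"],float).reshape(3,3);o=np.array(c["origin"],float)
    return cv2.projectPoints((np.array(P,float).reshape(-1,3)-o)@R,np.zeros(3),np.zeros(3),np.array(c["K"],float),np.array(c["dist"],float))[0].reshape(-1,2)
E
python3 - <<'E'
from h import *
a=cams.read_camera("scene");b=cams.read_camera("top")
cv2.imwrite("pics/s0.png",a);cv2.imwrite("pics/t0.png",b)
for n in("scene","top"):print(cams.calibration(n))
print(telemetry.get_obs())
E
```

```text
pics
{'K': array([[490.30822667,   0.        , 249.01382922],
       [  0.        , 490.30822667, 191.91141394],
       [  0.        ,   0.        ,   1.        ]]), 'dist': array([0.04222638, 0.        , 0.        , 0.        , 0.        ]), 'origin': array([1.00713095, 0.39399836, 0.97439147]), 'rotation': array([-145.05985509,    0.45381312,  125.58116326])}
{'K': array([[409.2384585 ,   0.        , 249.86968552],
       [  0.        , 409.2384585 , 195.91677201],
       [  0.        ,   0.        ,   1.        ]]), 'dist': array([-0.04369438,  0.        ,  0.        ,  0.        ,  0.        ]), 'origin': array([0.44849883, 0.019848  , 1.01452087]), 'rotation': array([-175.00162511,    0.45843834,  -88.65681139])}
{'time_s': 0.1, 'qpos': array([67.72963788, 18.43489967, -4.01550978, 83.16891822,  1.29708926,
       78.53974764, -3.2607493 ]), 'joint_velocities': array([ 0.04272451, -0.10613281, -0.05347633, -0.17173988,  0.01660616,
        0.0326397 , -0.03508187]), 'effort': array([-8.39272270e-04, -4.92575490e+01, -4.06215470e-01, -3.13399994e+01,
       -6.41113752e-02,  3.94773111e-02,  1.21692628e-04]), 'tool_pos': array([ 0.25453982, -0.59754921,  0.22156108]), 'tool_rot': array([-1.79901783e+02,  7.50156434e-03,  2.30796324e+01]), 'force': array([-0.58948369, -0.34118867,  0.38832003]), 'wrist_torque': array([0.01644082, 0.03366591, 0.00354106]), 'grasp_force': 0.0, 'grip_width': 0.08717185805648298}
```

View pics/s0.png

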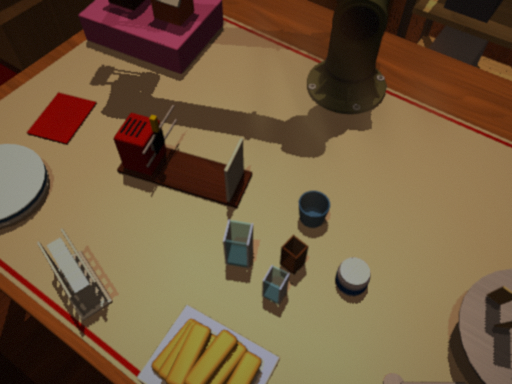

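View pics/t0.png

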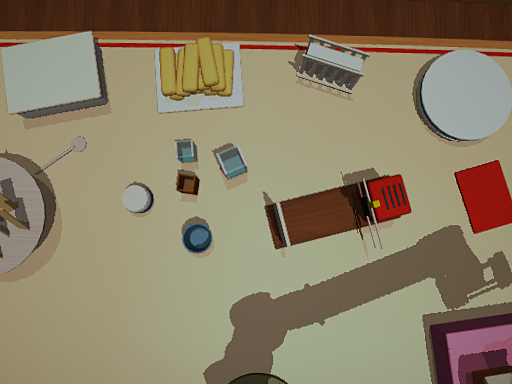

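The top view has three jar-like things: a small clear jar at top (186,151) / scene (276,285), a larger clear jar at top (231,161) / scene (239,243), and a brown one at top (187,184) / scene (294,254). By the description, the target is the small clear one. The lamp with its yellow tab is at top (376,204), and the card is at top (282,224). Next is one close crop to check the choice.

Run:
```python
s=open('h.py').read()
s=s.replace('R=np.array(c["rotation"],float).reshape(3,3)','R=Rotation.from_euler("xyz",c["rotation"],degrees=True).as_matrix()').replace('import numpy as np, cv2','import numpy as np, cv2\nfrom scipy.spatial.transform import Rotation')
open('h.py','w').write(s)
from h import *
a=cv2.imread("pics/s0.png");b=cv2.imread("pics/t0.png")
A=cv2.resize(a[215:310,220:320],(400,380),interpolation=cv2.INTER_CUBIC)
B=cv2.resize(b[132:202,165:255],(400,311),interpolation=cv2.INTER_CUBIC)
L=cv2.resize(b[165:255,260:420],(400,225),interpolation=cv2.INTER_CUBIC)
M=cv2.resize(a[105:210,110:260],(400,280),interpolation=cv2.INTER_CUBIC)
c=np.zeros((600,800,3),np.uint8);c[:380-63,:400]=A[63:];c[:311,400:]=B;c[320:545,400:]=L;c[320:600,:400]=M
cv2.imwrite("pics/c1.png",c)
h=cv2.cvtColor(b,cv2.COLOR_BGR2HSV);H=cv2.cvtColor(a,cv2.COLOR_BGR2HSV)
# tab yellow
for n,im,r in(("top",h,(190,220,365,390)),("scene",H,(110,135,145,165))):
    m=cv2.inRange(im,(20,150,120),(35,255,255));k=np.zeros_like(m);k[r[0]:r[1],r[2]:r[3]]=255
    p=np.argwhere(m&k)[:,::-1];print(n,len(p),p.mean(0),p.min(0),p.max(0))
    if n=="top":print(plane(n,[p.mean(0)],.174))
# wood base hull in top view
m=cv2.inRange(h,(0,60,20),(14,255,130));k=np.zeros_like(m);k[175:252,262:420]=255
cs,_=cv2.findContours(m&k,cv2.RETR_EXTERNAL,cv2.CHAIN_APPROX_NONE);cc=max(cs,key=cv2.contourArea)
r=cv2.minAreaRect(cc);bp=cv2.boxPoints(r);print("wood",r,bp,plane("top",bp,.012))
# clear jars
m=cv2.inRange(h,(80,30,40),(110,255,255));k=np.zeros_like(m);k[135:170,172:200]=255
cs,_=cv2.findContours(m&k,cv2.RETR_EXTERNAL,cv2.CHAIN_APPROX_NONE);cc=max(cs,key=cv2.contourArea)
print("jar",cv2.minAreaRect(cc),cv2.boundingRect(cc))
for n,px in(("small",(186,146)),("big",(231,153)),("brown",(187,178)),("cup",(197,237)),("tin",(137,198))):print(n,plane("top",[px],.07))
```

```text
top 43 [376.18604651 203.37209302] [373 200] [379 207]
[[ 0.51233125 -0.23248011  0.174     ]]
scene 21 [152.52380952 116.71428571] [150 115] [155 119]
wood ((323.8529357910156, 213.41177368164062), (44.86909103393555, 80.52182006835938), 75.96376037597656) [[279.35297 201.41177]
 [357.47058 181.88235]
 [368.3529  225.41177]
 [290.2353  244.9412 ]] [[ 0.52407611 -0.04277232  0.012     ]
 [ 0.57678518 -0.23486582  0.012     ]
 [ 0.47011686 -0.26171315  0.012     ]
 [ 0.41844259 -0.07112455  0.012     ]]
jar ((186.0, 154.5), (13.0, 18.0), 90.0) (177, 148, 19, 14)
small [[0.64516359 0.18208996 0.07      ]]
big [[0.63071005 0.07585913 0.07      ]]
brown [[0.56949336 0.176857   0.07      ]]
cup [[0.43324338 0.14878047 0.07      ]]
tin [[0.52006313 0.29201695 0.07      ]]
```

View pics/c1.png

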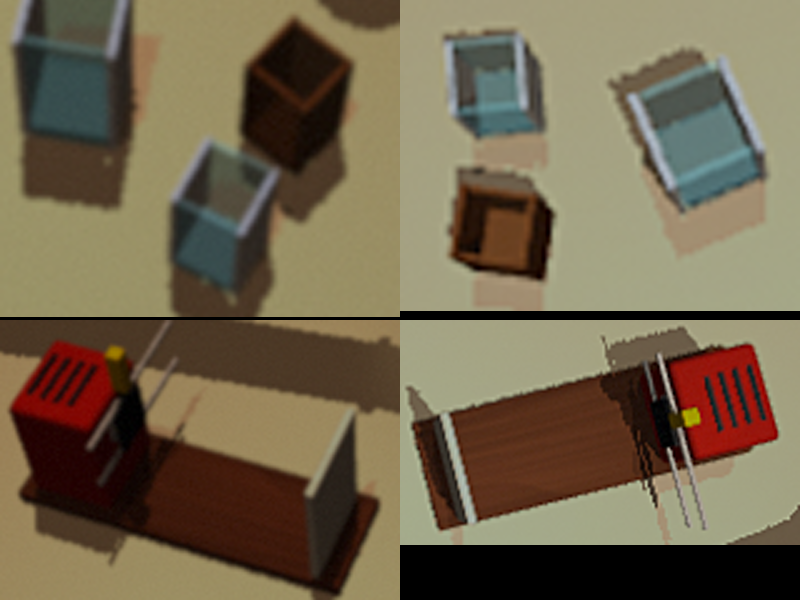

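The crop confirms the choice: the small clear jar is the one at top (186,148). Its frosted faces are on the left and right, so they look along world ±y, and the brown jar is just below it. My wood mask stopped at the card, because the true base edge at the card end is at top about (266,207) to (276,248). I'll fix this and check it with projected points.

Run:
```python
from h import *
def tri(pt,ps):
    o1,r1=ray("top",[pt]);o2,r2=ray("scene",[ps]);r1=r1[0]/np.linalg.norm(r1[0]);r2=r2[0]/np.linalg.norm(r2[0])
    t=np.linalg.lstsq(np.c_[r1,-r2],o2-o1,rcond=None)[0];a=o1+r1*t[0];b=o2+r2*t[1];return (a+b)/2,np.linalg.norm(a-b)
C=lambda x,y:((x-400)/4.444+165-.4,y/4.444+132-.4)
S=lambda x,y:(x/4+220-.4,(y+63)/4+215-.4)
L=lambda x,y:((x-400)/2.5+260-.3,(y-320)/2.5+165-.3)
M=lambda x,y:(x/2.667+110-.3,(y-320)/2.667+105-.3)
print("base edge",plane("top",[L(415,425),L(440,528)],.012))
print("tab top",tri((376.2,203.4),(152.5,116.7)))
J=plane("top",[C(446,38),C(524,32),C(457,117),C(530,108)],.08);print("jar rim",J,J.mean(0))
# small rim scene corners: left, top, right ,near
print("near scene",plane("scene",[S(173,197),S(210,141),S(276,173),S(240,235)],.08))
print("big rim TL/BR",tri(C(630,95),S(14,42)), tri(C(765,152),S(130,0)) )
e=plane("top",[L(415,425),L(440,528)],.012);yaw=np.radians(15.2)
X=np.array([np.cos(yaw),np.sin(yaw),0]);Y=np.array([-np.sin(yaw),np.cos(yaw),0])
O=e.mean(0)-.14*Y;O[2]=0;print("origin",O)
a=cv2.imread("pics/s0.png");b=cv2.imread("pics/t0.png")
W=lambda p:O+X*p[0]+Y*p[1]+np.array([0,0,p[2]])
pts=[W(p) for p in[(-.055,-.18,.012),(.055,-.18,.012),(.055,.14,.012),(-.055,.14,.012),(-.045,-.087,.125),(.045,-.087,.125),(-.045,-.167,.125),(.045,-.167,.125),(-.05,.111,.132),(.05,.111,.132)]]
o=[]
for n,im,r in(("top",b,(255,160,165,100)),("scene",a,(110,105,150,105))):
    im=cv2.resize(im[r[1]:r[1]+r[3],r[0]:r[0]+r[2]],None,fx=4.8,fy=2.9*4.8/2.9 if 0 else 4.8 if 0 else 2.95,interpolation=cv2.INTER_CUBIC)
    for q in proj(n,pts):cv2.circle(im,(int((q[0]-r[0]+.5)*4.8),int((q[1]-r[1]+.5)*2.95)),3,(0,255,0),1)
    o.append(cv2.copyMakeBorder(im,0,0,0,800-im.shape[1],cv2.BORDER_CONSTANT)[:300])
o=[cv2.copyMakeBorder(i,0,max(0,300-i.shape[0]),0,0,cv2.BORDER_CONSTANT) for i in o]
cv2.imwrite("pics/c2.png",np.vstack(o))
```

```text
base edge [[ 0.51030853 -0.00952217  0.012     ]
 [ 0.41047451 -0.03588505  0.012     ]]
tab top (array([ 0.51241257, -0.23317685,  0.17152146]), np.float64(0.00017465065291261223))
jar rim [[0.65639974 0.2067305  0.08      ]
 [0.66040176 0.16585129 0.08      ]
 [0.61460819 0.19923637 0.08      ]
 [0.62014983 0.1612161  0.08      ]] [0.63788988 0.18325857 0.08      ]
near scene [[0.65909833 0.16989886 0.08      ]
 [0.62325882 0.16774289 0.08      ]
 [0.61879356 0.20429019 0.08      ]
 [0.65666229 0.20790664 0.08      ]]
big rim TL/BR (array([0.63613129, 0.08663411, 0.11732842]), np.float64(0.0486241917136457)) (array([0.58778152, 0.06112274, 0.07142623]), np.float64(0.052682234152754456))
origin [ 0.49709801 -0.15780592  0.        ]
```

View pics/c2.png

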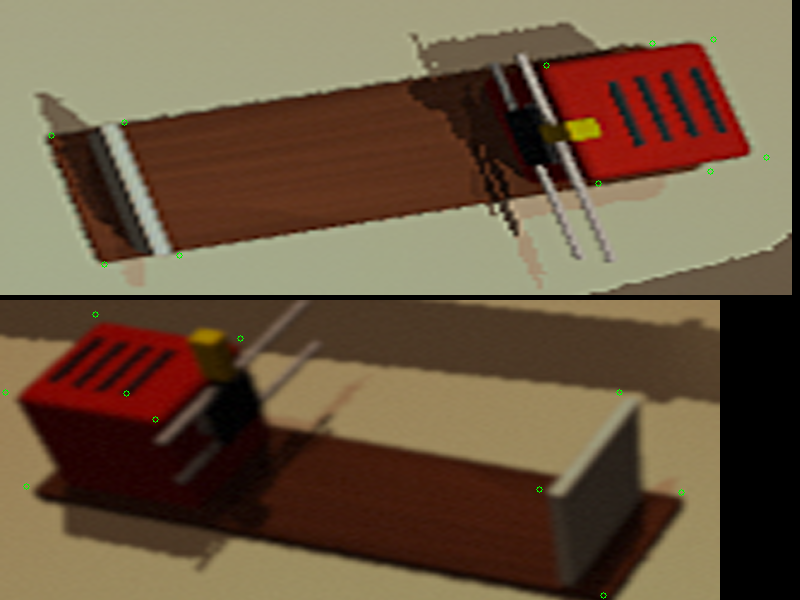

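The projected points sit on the base edges at the card end, but the lamp and card corners are about 2–3 px off, so the origin needs a shift of about 5 mm along +y. I'll start the move to above the tab now and refine the fit from the same clicked corners.

>>> arm_command --series "24 -15 0 0 0;24 -15 0 0 0;24 -15 0 0 0;24 -15 0 0 0;24 -15 0 0 0;24 -15 0 0 0;24 -15 0 0 0;24 -15 0 0 120;24 -15 0 0 120;24 -15 0 0 120;24 -15 0 0 120;24 -15 0 0 120;24 -15 0 0 120;24 -15 0 0 120;24 -15 0 0 120;20 -9 0 0 120;0 0 0 0 120" --squeeze 15

```text
time_s: 1.52
tool_pos: [0.5157, -0.2278, 0.2222]
tool_rot: [-179.9, -0.1, 23.6]
force: [0.2, 0.0, 0.1]
grip_width: 0.0464
grasp_force: 0.0
```

Run:
```python
from h import *
from scipy.optimize import least_squares
T=lambda x,y:(x/4.8+254.5,y/2.95+159.5)
S=lambda x,y:(x/4.8+109.5,(y-300)/2.95+104.5)
top=[((.055,.14,.012),T(47,135)),((-.055,.14,.012),T(104,264)),((.05,.111,.132),T(121,122)),((-.05,.111,.132),T(172,252)),((.045,-.167,.125),T(705,43)),((-.045,-.167,.125),T(750,150))]
sc=[((-.045,-.167,.125),S(98,323)),((.045,-.167,.125),S(20,400)),((.045,-.087,.125),S(165,420)),((.05,.111,.132),S(552,492)),((-.05,.111,.132),S(636,400)),((-.055,.14,.012),S(683,500)),((.055,-.18,.012),S(35,493))]
def f(v,w=1):
    O=np.array([v[0],v[1],0]);R=Rotation.from_euler("z",v[2]).as_matrix()
    return np.vstack([proj(n,O+np.array([p for p,_ in L])@R.T)-np.array([q for _,q in L]) for n,L in(("top",top),("scene",sc))]).ravel()
r=least_squares(f,[.497,-.155,.265],loss="soft_l1");v=r.x
print(v[:2],np.degrees(v[2]),np.round(f(v).reshape(-1,2),1).tolist())
R=Rotation.from_euler("z",v[2]).as_matrix()
print("tab own",R.T@(np.array([.51241,-.23318,.1715])-[v[0],v[1],0]),"beam_mid",R@[0,.01,.09]+[v[0],v[1],0])
o=telemetry.get_obs();print(o["tool_pos"],o["tool_rot"],o["qpos"])
```

```text
[ 0.49834352 -0.15266096] 15.617908439016446 [[-1.2, 0.0], [-1.8, 0.0], [-1.7, -0.2], [-0.6, 0.8], [-0.8, -2.2], [1.1, 1.2], [0.3, -1.5], [-2.0, -0.7], [-0.7, 1.5], [-0.7, 0.3], [-2.0, -1.4], [1.0, -1.4], [-0.8, -0.4]]
tab own [-0.00813028 -0.08133314  0.1715    ] beam_mid [ 0.49565131 -0.14303018  0.09      ]
[ 0.51567261 -0.22778801  0.22223332] [-1.79870251e+02 -1.44467943e-01  2.35507749e+01] [ 40.82511786   9.08942495 -21.74271984  95.08301513   3.25187684
  76.46794599 -47.87935839]
```

>>> arm_command --series "0 0 0 -0.12 120;0 0 0 -0.12 120;0 0 0 -0.12 120;0 0 0 -0.12 120;0 0 0 -0.12 120;0 0 0 -0.12 120;0 0 0 -0.12 120;0 0 0 -0.12 120;0 0 0 -0.12 120;0 0 0 -0.12 120;0 0 0 -0.12 120;0 0 0 -0.111 120;-4 -5 0 0 120;0 0 0 0 120;0 0 0 0 120"

```text
time_s: 2.77
tool_pos: [0.5081, -0.24, 0.2223]
tool_rot: [-180.0, 0.0, 104.8]
force: [-0.3, 0.3, -0.2]
grip_width: 0.0463
grasp_force: 0.0
```

Run:
```python
from h import *
o=telemetry.get_obs();print(o["tool_pos"],o["tool_rot"],o["qpos"])
a=cams.read_camera("scene");b=cams.read_camera("top")
cv2.imwrite("pics/c3.png",np.hstack([cv2.resize(x,(400,400),interpolation=cv2.INTER_CUBIC) for x in(a[80:180,100:200],b[150:250,320:420])]))
```

```text
[ 0.50813313 -0.23996588  0.22230694] [-1.79962432e+02  6.77132165e-03  1.04813757e+02] [ 47.24196579   9.39707476 -27.46756733  95.12189662   4.46814367
  76.59087524  33.86350827]
```

View pics/c3.png

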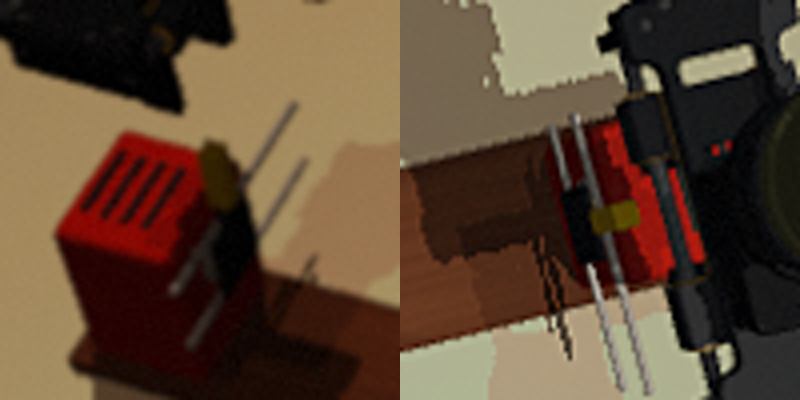

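The tab is clearly visible, with its top at top px (376,203), which agrees with the triangulated point. The TCP is off by about 6 mm on each axis, so I'll correct that, go down and pinch.

>>> arm_command --series "6 6 0 -0.01 120;0 0 0 0 120;0 0 14 0 120;0 0 14 0 120;0 0 14 0 120;0 0 14 0 120;0 0 14 0 120;0 0 14 0 120;0 0 0 0 120;0 0 0 0 255;0 0 0 0 255;0 0 0 0 255;0 0 0 0 255;0 0 0 0 255;0 0 0 0 255" --squeeze 15

```text
time_s: 4.12
tool_pos: [0.5133, -0.2317, 0.1391]
tool_rot: [180.0, 0.0, 105.6]
force: [-0.7, 0.4, -0.3]
grip_width: 0.0144
grasp_force: 1.3
```

>>> arm_command --series "0 0 0 0 255;0 0 0 0 255;0 -4 0 0 255;0 -4 0 0 255;0 -4 0 0 255;0 -4 0 0 255;0 -4 0 0 255;0 -4 0 0 255;0 -4 0 0 255;0 -4 0 0 255;0 -4 0 0 255;0 -3 0 0 255;0 0 0 0 255;0 0 0 0 255"

```text
time_s: 5.28
tool_pos: [0.4748, -0.2424, 0.139]
tool_rot: [-179.9, 0.0, 105.6]
force: [0.2, 1.2, 6.0]
grip_width: 0.0137
grasp_force: 15.0
```

>>> arm_command --series "0 -2 0 0 255;0 -2 0 0 255;0 0 0 0 255;0 0 0 0 255"

```text
time_s: 5.62
tool_pos: [0.4713, -0.2434, 0.139]
tool_rot: [-180.0, 0.0, 105.6]
force: [-0.1, 1.3, 5.8]
grip_width: 0.014
grasp_force: 15.0
```

>>> arm_command --series "0 -2 0 0 255;0 -2 0 0 255;0 0 0 0 255;0 0 0 0 255"

```text
time_s: 5.95
tool_pos: [0.4709, -0.2435, 0.1391]
tool_rot: [179.6, 0.1, 105.7]
force: [9.4, 0.9, 0.6]
grip_width: 0.0139
grasp_force: 15.0
```

The shutter hit its end stop at 50 mm. The stop also confirms the fitted light-path line to within 1 mm. Now I'll release, lift and travel to above the jar.

>>> arm_command --series "0 0 0 0 120;0 0 0 0 120;0 0 0 0 120;0 0 0 0 120;0 0 -15 0 120;0 0 -15 0 120;0 0 -15 0 120;0 0 -15 0 120;0 0 -15 0 120;0 0 -15 0 120;0 0 0 0 120"

```text
time_s: 6.87
tool_pos: [0.4684, -0.2451, 0.2309]
tool_rot: [179.9, 0.2, 105.6]
force: [0.9, -0.2, -0.1]
grip_width: 0.046
grasp_force: 0.0
```

>>> arm_command --series "20 15 0 0 75;20 15 0 0 75;20 15 0 0 75;20 15 0 0 75;20 15 0 0 75;20 15 0 0 75;20 15 0 0 75;20 15 0 0 75;20 15 0 0 75;20 15 0 0 75;20 15 0 0 75;20 15 0 0 75;20 15 0 0 75;20 15 0 0 75;20 15 0 0 75;20 15 0 0 75;20 15 0 0 75;20 15 0 0 75;0 0 0 0 75"

```text
time_s: 8.45
tool_pos: [0.6296, 0.1812, 0.2264]
tool_rot: [-179.9, -0.3, 106.0]
force: [-1.1, 0.7, 0.2]
grip_width: 0.0615
grasp_force: 0.0
```

>>> arm_command --series "0 0 0 -0.118 75;0 0 0 -0.118 75;0 0 0 -0.118 75;0 0 0 -0.118 75;0 0 0 -0.118 75;0 0 0 -0.118 75;0 0 0 -0.118 75;0 0 0 -0.118 75;0 0 0 -0.118 75;0 0 0 -0.118 75;0 0 0 -0.118 75;0 0 0 -0.11 75;0 0 0 0 75;0 0 0 0 75"

```text
time_s: 9.62
tool_pos: [0.6303, 0.1743, 0.2273]
tool_rot: [-180.0, -0.1, -173.9]
force: [0.4, -1.0, -0.5]
grip_width: 0.0612
grasp_force: 0.0
```

Run:
```python
from h import *
a=cams.read_camera("scene");b=cams.read_camera("top")
o=telemetry.get_obs();print(o["time_s"],o["tool_pos"],o["tool_rot"],o["qpos"],o["grip_width"])
cv2.imwrite("pics/c4.png",np.vstack([np.hstack([cv2.resize(a[205:305,215:315],(400,400),interpolation=cv2.INTER_CUBIC),cv2.resize(b[110:210,140:240],(400,400),interpolation=cv2.INTER_CUBIC)]),np.hstack([cv2.resize(x[100:260],(400,200)) for x in(a,b)])]))
```

```text
9.7167 [0.63046854 0.17463461 0.22784219] [-1.79964664e+02 -5.98972420e-02 -1.73847368e+02] [ 22.02920294  28.49988759 -56.18449684  80.49032947  23.52986433
  83.36744574  62.58741243] 0.061255634785012565
```

View pics/c4.png

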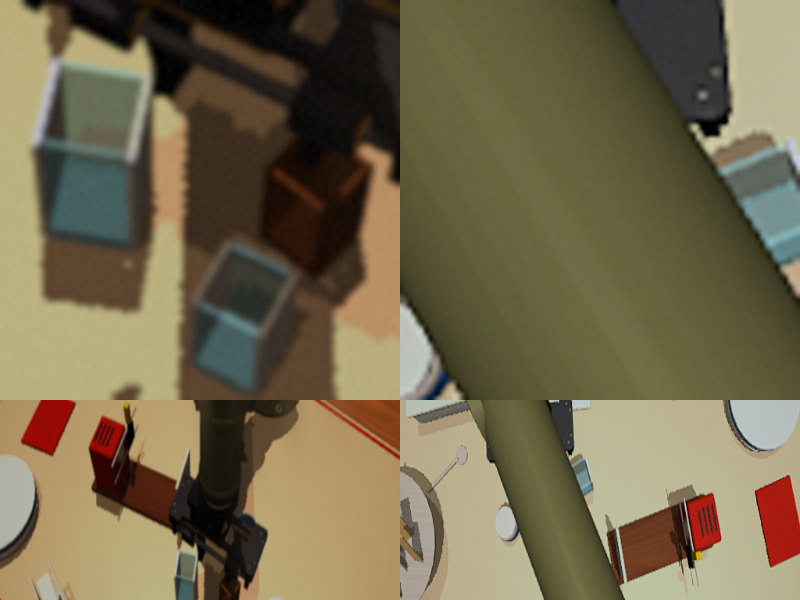

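Seen from the scene camera, the jar stands undisturbed, with its rim centre at about (276,276), and the brown jar is clear of the finger line. The shutter reads open. Next I'll correct the position and go down partway.

>>> arm_command --series "-9.5 10 0 0 75;0 0 0 0 75;0 0 13 0 75;0 0 13 0 75;0 0 13 0 75;0 0 13 0 75;0 0 13 0 75;0 0 13 0 75;0 0 13 0 75;0 0 13 0 75;0 0 13 0 75;0 0 0 0 75;0 0 0 0 75"

```text
time_s: 10.8
tool_pos: [0.6387, 0.186, 0.1105]
tool_rot: [-180.0, -0.1, -173.7]
force: [0.5, -0.2, 0.3]
grip_width: 0.0616
grasp_force: 0.0
```

Run:
```python
from h import *
a=cams.read_camera("scene")
o=telemetry.get_obs();print(o["time_s"],o["tool_pos"],o["tool_rot"],o["qpos"],o["force"])
cv2.imwrite("pics/c5.png",cv2.resize(a[205:305,215:335],(720,600),interpolation=cv2.INTER_CUBIC))
```

```text
10.85 [0.63918872 0.18638779 0.11156596] [ 1.79986876e+02  1.60541319e-03 -1.73680945e+02] [ 19.37906001  34.42740255 -53.15575486  86.83513125  28.23149347
  72.95671633  59.01096903] [-0.38576958  0.21682161  0.8849925 ]
```

View pics/c5.png

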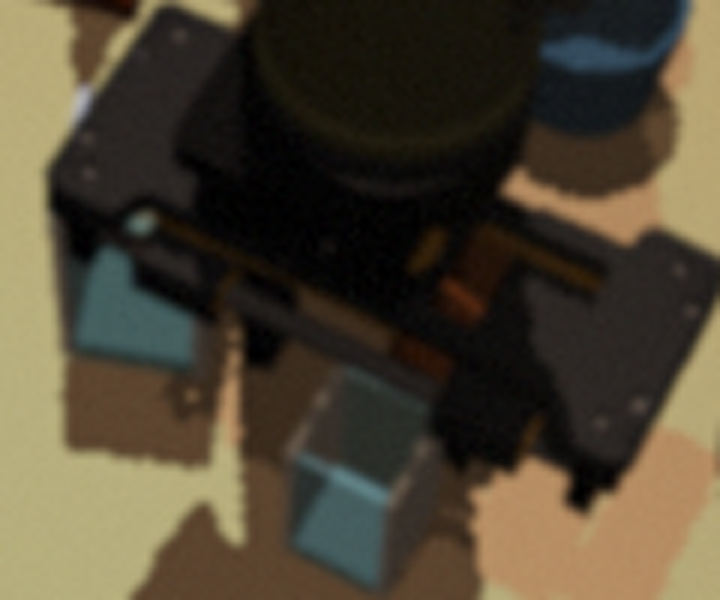

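Run:
```python
from h import *
def tri(pt,ps):
    o1,r1=ray("top",[pt]);o2,r2=ray("scene",[ps]);r1=r1[0];r2=r2[0]
    t=np.linalg.lstsq(np.c_[r1,-r2],o2-o1,rcond=None)[0];a=o1+r1*t[0];b=o2+r2*t[1];return np.round((a+b)/2,4),np.linalg.norm(a-b)
C=lambda x,y:((x-400)/4.444+165-.4,y/4.444+132-.4)
S=lambda x,y:(x/4+215-.4,y/4+205-.4)
for p,q in(((630,95),(135,160)),((722,60),(37,148)),((676,207),(152,70)),((763,150),(57,60))):print(tri(C(*p),S(*q)))
```

```text
(array([0.623 , 0.1078, 0.1037]), np.float64(0.0020392908249572284))
(array([0.6435, 0.0615, 0.0979]), np.float64(0.001310922948852858))
(array([0.5686, 0.0819, 0.0931]), np.float64(0.0016593582421246208))
(array([0.5969, 0.0393, 0.1007]), np.float64(0.0013436717430074883))
```

The big jar is about 100 mm tall. With the TCP at 48 mm the gripper body is at about 118 mm, which clears it. The jar sits between the fingers, so I'll go down and grip.

>>> arm_command --series "0 0 12.5 0 75;0 0 12.5 0 75;0 0 12.5 0 75;0 0 12.5 0 75;0 0 12.5 0 75;0 0 0 0 75;0 0 0 0 75;0 0 0 0 255;0 0 0 0 255;0 0 0 0 255;0 0 0 0 255;0 0 0 0 255;0 0 0 0 255" --squeeze 20

```text
time_s: 11.93
tool_pos: [0.6395, 0.1864, 0.0497]
tool_rot: [180.0, 0.1, -173.7]
force: [0.6, 0.5, 1.7]
grip_width: 0.0401
grasp_force: 20.0
```

>>> arm_command --series "0 0 -4 0 255;0 0 -6 0 255;0 0 -10 0 255;0 0 -14 0 255;0 0 -14 0 255;0 0 -14 0 255;0 0 -14 0 255;0 0 -14 0 255;0 0 -14 0 255;0 0 -14 0 255;0 0 -14 0 255;0 0 -14 0 255;0 0 -10 0 255;0 0 -6 0 255;0 0 0 0 255;0 0 0 0 255"

```text
time_s: 13.27
tool_pos: [0.639, 0.1862, 0.2109]
tool_rot: [-180.0, -0.0, -173.7]
force: [0.4, 0.0, -2.5]
grip_width: 0.04
grasp_force: 20.0
```

>>> arm_command --series "4 -8 0 0 255;10 -17 0 0 255;10 -17 0 0 255;10 -17 0 0 255;10 -17 0 0 255;10 -17 0 0 255;10 -17 0 0 255;10 -17 0 0 255;10 -17 0 0 255;10 -17 0 0 255;10 -17 0 0 255;10 -17 0 0 255;10 -17 0 0 255;10 -17 0 0 255;10 -17 0 0 255;10 -17 0 0 255;10 -17 0 0 255;10 -17 0 0 255;6 -10 0 0 255;0 0 0 0 255"

```text
time_s: 14.93
tool_pos: [0.4916, -0.1426, 0.21]
tool_rot: [-179.9, -0.2, -174.0]
force: [0.5, -0.2, -1.4]
grip_width: 0.0397
grasp_force: 20.0
```

>>> arm_command --series "0 0 0 0.1 255;0 0 0 0.1 255;0 0 0 0.1 255;0 0 0 0.1 255;0 0 0 0.1 255;0 0 0 0.1 255;0 0 0 0.1 255;0 0 0 0.1 255;0 0 0 0.1 255;0 0 0 0.1 255;0 0 0 0.1 255;0 0 0 0.1 255;0 0 0 0.1 255;0 0 0 0.1 255;0 0 0 0 255;0 0 0 0 255"

```text
time_s: 16.27
tool_pos: [0.4938, -0.1379, 0.2106]
tool_rot: [-180.0, -0.0, 106.3]
force: [0.1, -0.7, -1.4]
grip_width: 0.0397
grasp_force: 20.0
```

Run:
```python
from h import *
a=cams.read_camera("scene")
o=telemetry.get_obs();print(o["time_s"],o["tool_pos"],o["tool_rot"],o["qpos"],o["force"],o["grip_width"])
cv2.imwrite("pics/c6.png",cv2.resize(a[60:220,80:290],(787,600),interpolation=cv2.INTER_CUBIC))
```

```text
16.3167 [ 0.49382018 -0.13806562  0.21068667] [-1.79975551e+02 -2.62989913e-02  1.06302230e+02] [ 60.67558886   5.36570258 -50.17626772 101.86574597   4.25591739
  74.76592777  25.80272466] [ 0.42567191 -0.475842   -1.55205838] 0.04024018413691627
```

View pics/c6.png

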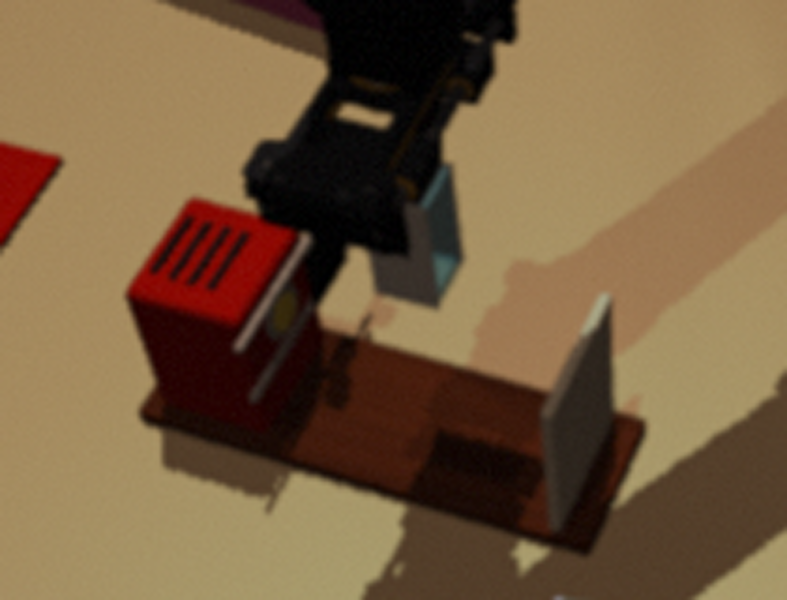

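The jar is held upright over the stand at crop (420,240), with its clear pane facing along the beam. The lens is uncovered at crop (285,310). I'll lower it 111 mm.

>>> arm_command --series "0 0 4 0.012 255;0 0 9 0 255;0 0 12 0 255;0 0 12 0 255;0 0 12 0 255;0 0 12 0 255;0 0 12 0 255;0 0 12 0 255;0 0 12 0 255;0 0 9 0 255;0 0 5 0 255;0 0 0 0 255;0 0 0 0 255;0 0 0 0 255"

```text
time_s: 17.48
tool_pos: [0.4945, -0.1388, 0.1006]
tool_rot: [179.9, 0.0, 105.4]
force: [1.2, -0.4, -1.1]
grip_width: 0.0398
grasp_force: 20.0
```

Run:
```python
from h import *
a=cams.read_camera("scene");b=cams.read_camera("top")
o=telemetry.get_obs();print(o["time_s"],o["tool_pos"],o["tool_rot"],o["force"],o["grip_width"],o["grasp_force"])
R=Rotation.from_euler("z",15.62,degrees=True).as_matrix()
print("own",R.T@(o["tool_pos"]-[.4983,-.1527,0])*1000)
cv2.imwrite("pics/c7.png",np.hstack([cv2.resize(x,(400,400),interpolation=cv2.INTER_CUBIC) for x in(a[90:230,110:250],b[140:270,260:390])]))
```

```text
17.5833 [ 0.49453169 -0.13892504  0.10074761] [1.79944160e+02 6.18568442e-02 1.05412657e+02] [ 0.13433244 -0.2072424  -1.05644998] 0.039650806090434976 19.964476483437466
own [7.98538114e-02 1.42808708e+01 1.00747609e+02]
```

View pics/c7.png

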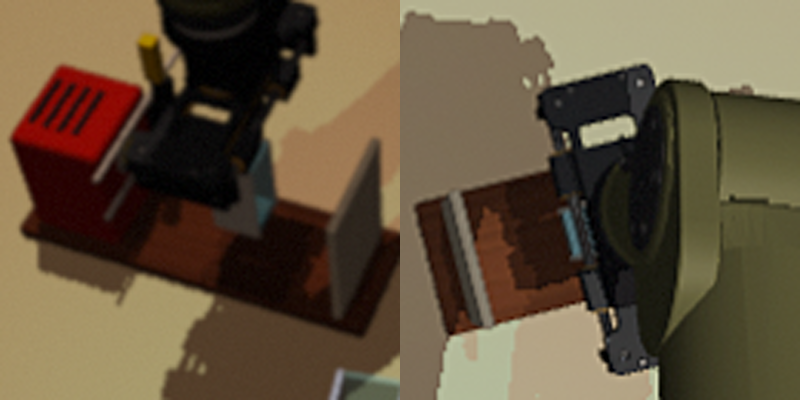

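The jar hangs between the lamp and the card, and the shutter tab is still at the open end. Its visible rim in the top view, at about (316,216), lines up with the card's centre at (282,224) to within about 2 mm across the path. The tool's own-frame offset is 0.1 mm sideways and 4 mm from the midpoint. I'm handing in.

```bash
python3 -c "
from cell import env
print(env.sign_off())"
```

```text
the job is handed in; nothing more can be done
None
```

The job is handed in (no verdict came back): the shutter was slid to its open stop, and the small clear jar was left held by its frosted faces in the light path, about 4 mm from the midpoint by my measurements.

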